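Seat a handheld tester in its test dock and close the hold-down clamp

TASK

Lay the loose handheld tester, keypad up, in the blue-guided pocket of the test dock and press it down until you can feel that it sits hard on the stop, and not merely on the dragging contact block; the stop is delicate, so lean on it gently. Only when it is fully home, swing the hinged clamp over until its rubber pad bears on the tester, again gently, and let go. Leave the tape, the circuit board and the power supply where they are.

Things in the scene. Friction and masses are not known exactly. Their poses are not given: they have to be found in the camera images.
- tester: Loose black handheld tester with grey and orange keys and a screen, 142 (x) x 64 (y) x 28 mm (z), 0.34 kg. Origin: centre of its underside; x along its length, z up through the keypad. It lies on the table keypad up and is grasped across its 64 mm width. It fits the dock either way round.
- dock: Test dock fixed to the table: aluminium base plate 12 mm thick (x -100 to +145, y +-65 mm) with a pocket for the tester between blue guides. Origin: under the pocket's centre, at table height; x runs along the pocket toward the clamp's hinge, z up.
- pocket_mouth (a point): Centre of the pocket's mouth, 53 mm above the table, level with the top of the blue guides. The guides leave 2 mm play on every side (inner faces at x = +-73, y = +-34 mm of the dock) and flare out at the mouth; the long sides are open for |x| < 40 mm, so fingers can pass down beside the tester to the base plate.
- pocket_floor (a point): Fixed point 40 mm above the table in the pocket's centre. Here or up to 3 mm lower stands the top of a black contact block (66 x 40 mm) at the start. It carries the tester's weight and slides down only against a steady drag of about 10 N, so the press needs 6 to 8 N; it has no spring and stays where it is pushed.
- base_top (a point): Fixed point on the base plate's face, pocket centre, 12 mm above the table. From it rise four brass posts, the rigid stop for the tester's underside; screws set their tops anywhere from 15 to 31 mm above the table, which is not reported. After 6 to 25 mm of steady drag the force rises steeply: fully home. The posts may bear at most 30 N.
- clamp (a joint): Clamp's hinge angle, rad: 0 is the closed limit, 1.65 to 1.9 standing open at the start; it bears on a seated tester at 0.02 to 0.22. Opening turns it up and away toward the dock's +x (hinge along the dock's y). The hinge is stiff (0.3 N m, about 2 N at the bar) and stays where it is left. The pad may press the tester with at most 30 N.
- clamp_hinge (a point): Point on the clamp's hinge axis, fixed in the dock at x = 100, y = 0, z = 62 mm.
- clamp_bar (a point): Middle of the clamp's red round grip bar (14 mm thick, 64 mm long, along the dock's y, held at both ends by steel side rods, 56 mm free between them; a cross strip with the pad lies 60 mm nearer the hinge). With the clamp at angle 0 it lies 145 mm toward -x from the hinge and 20 mm above it, that is 146 mm from the hinge axis.
- clamp_pad (a point): Centre of the lower face of the clamp's round rubber pad (20 mm across), 85 mm toward -x from the hinge and 21 mm below it at angle 0; it meets the tester's upper face 15 mm from the pocket's centre.
- tape: Yellow tape roll, 99 mm across, 45 mm high, origin at its underside; leave alone.
- board: Green circuit board, 75 x 105 x 22 mm, origin at its underside; leave alone.
- brick: Black power supply, 127 x 52 x 30 mm, origin at its underside; leave alone.
Things that resemble listed ones, but are neither listed nor needed, are in the scene too. What is shaped like the tester but red is not meant.

How it is judged:
On the way, in this order (a step that is already met when the one before it is completed fails the run):
1. the tester sits fully down on the stop in the dock, the clamp still open (over 1 rad) (distance between tester and stop_c4 below 0.0315 m and horizontal distance between tester and dock below 0.005 m and angle between the x axis of tester and the x axis of dock, either way round below 0.06 rad and angle between tester's own z axis and vertical below 0.06 rad and value of joint clamp above 1 rad), for 0.3 s.
2. the clamp is closed with its pad on the tester (z of clamp_pad in the frame of tester below 0.0305 m and value of joint clamp below 0.35 rad), for 0.2 s.
At the end, for the whole second after the job is handed in: The tester lies at rest in the dock's pocket, keypad up, its underside within 1.5 mm of the stop (stop_c4 is a reference point 30 mm below the post tops), centred within 5 mm and in line within 0.06 rad; the clamp is at rest below 0.35 rad with its pad within 2.5 mm of the tester's face (all of step 2 and distance between tester and stop_c4 below 0.0315 m and horizontal distance between tester and dock below 0.005 m and angle between the x axis of tester and the x axis of dock, either way round below 0.06 rad and angle between tester's own z axis and vertical below 0.06 rad and linear speed of tester below 0.02 m/s and velocity of joint clamp between -0.05 and 0.05 rad/s); the robot touches nothing.
It fails at once if the clamp presses on the tester before it is fully down (over 2 mm above the stop) (contact force between clamp and tester above 0.5 N and distance between tester and stop_c4 above 0.032 m).
It fails at once if the tester is pressed on the stop with more than 30 N (contact force between tester and stop above 30 N).
It fails at once if the clamp presses on the tester with more than 30 N (contact force between clamp and tester above 30 N).
It fails at once if the tape, board or power supply is moved more than 25 mm (distance of any of tape, board, brick from where it was at the start of the episode above 0.025 m).
It also fails if it takes over 72 s, if anything falls off the work surface, if the arm or the gripper's body presses on something with over 40 N, if the wrist force passes 120 N, or if a joint passes its speed limit or range.

ROBOT

A 6-joint arm with a two-finger parallel gripper is mounted at the origin on a cart in front of the work surface, level with it; the furniture and walls round the work are solid. World frame = base frame: x ahead of the robot, y to its left, z up, the work surface at z = 0. Lengths are in m, angles in rad, forces in N, time in s.
With the tool pointing down it reaches from about 0.375 to 0.975 m from the base axis. Payload 3.8 kg.
Tool frame: the origin (TCP) lies at the very end of the fingers, on their centre line; the grasp point (between the pads) lies 19 mm behind it; z points along the fingers, y is the line along which they close (so a half turn about z gives the same grasp; the last joint's range is limited). The gripper opens to 85 mm and grips with 20 to 120 N. Pads are 22 mm wide; open, the fingers measure 114 mm over their backs; the gripper's body (76 mm by 85 mm) begins 54 mm behind the grasp point. The pads swing forward as they close: fully open they stand 13 mm farther back than shut.
Start: joints at [-1.227, 0.264, 1.604, -0, 1.274, -0.037], TCP at [0.251, -0.627, 0.231] pointing down, gripper open.
Joint ranges: [-2.63, 2.63], [-0.94, 2.18], [0.31, 2.57], [-1.31, 4.45], [0, 2.66], [-2.55, 2.55]. Speed limits (rad/s): [2.57, 2.57, 3.14, 3.14, 3.14, 3.14].

INTERFACE

Orientations are given as [roll, pitch, yaw] about the fixed x, y, z axes, in that order (R = Rz(yaw) Ry(pitch) Rx(roll)).
In Python, from rig import get_obs, grab_frame, calibration, close_job gives the robot as it stands. The module is installed in compiled form; this text tells all that it offers.
- The arm moves only by the shell command python3 -m inch 'ROWS'. ROWS is JSON, a list that holds one entry, the list of rows, each a list of 5 numbers: the shift along the world's x, y, z in units of 25 mm (1.0 is 25 mm), then the turn about the world's z in degrees, then the opening, from 0 (shut) to 1 (fully open). A call has 1 to 8 rows; each row shifts and turns the commanded pose from where the row before left it; what a row does not reach is not made up. A row lasts 1/10 s, in which the tool goes at most 50 mm and 8.59 degrees, less where a joint would pass 70% of its speed; a pose out of reach is approached as far as the arm can. A call is refused whole if a number of a shift passes 1 or a number of a turn 8.59, either way. A call with a gripper value outside its range is refused whole. The fingers move at their own pace and stop on an object; the grip force is fixed at half the most. Time passes only in rows, so rows that do not move let the fingers close. It gives the time, the measured TCP pose, the force, the opening and the grip force at its end, in the units of the state.
- get_obs(): the state, without advancing time (a new reading comes with each control period).
- grab_frame(name): name is "side" or "top"; returns the picture (480x640x3 uint8, red, green, blue); there is no depth.
- calibration(name): a dict with "fx", "fy", "cx", "cy" (pixels), "R" (3x3) and "t" (3): a world point X has camera coordinates R X + t. Camera axes: x right, y down, z forward; pixel columns grow to the right and rows downward; lengths in m; the calibration is good to about 2 mm. A picture is of the moment at which its call begins. calibration takes no time and is no camera call.
- close_job(): hands the job in; it is judged then, once.
The state is a dict: "t": time; "q": joint angles; "joint_velocities": joint speeds; "tau": joint torques, N m; "tcp_pos": TCP position; "tcp_rot": TCP orientation; "force": force on the tool from outside, world axes, zero at the start; "torque": the same for the moment, N m; "grip_width": finger opening in m; "gripper_force": force on a finger pad.
Only numpy, scipy, OpenCV 4.12 (cv2) and the standard library are available. Lean on these libraries where they do the work, as an engineer would, in place of code of your own. Each camera call takes 0.05 s, during which the arm holds its last target. There are 200 camera calls.

## Working session

There is one attempt and no reset: what is moved stays moved. The work goes in short steps, Python scripts to look and compute and a shell command to move; the robot and the scene stay as the last step left them, time stands still between calls to the robot, and variables do not carry over. Pictures are saved under pics/ and viewed, at most 10 in all, crops included, and the job is handed in when it is done.

```bash
mkdir -p pics; python3 - <<'E'
from rig import *
import cv2
for n in("side","top"):
    im=grab_frame(n); cv2.imwrite(f"pics/{n}0.png",im[:,:,::-1]); c=calibration(n); print(n,c)
o=get_obs(); print(o)
E
```

```text
side {'fx': 440.64502399359617, 'fy': 440.64502399359617, 'cx': 315.2976075890235, 'cy': 232.99260052105387, 'R': array([[-0.99636559,  0.08458489, -0.01005022],
       [ 0.06908428,  0.73342573, -0.67625   ],
       [-0.04982944, -0.67448654, -0.73660365]]), 't': array([0.50095953, 0.03492871, 1.37354094])}
top {'fx': 457.22158240573555, 'fy': 457.22158240573555, 'cx': 323.0847922244975, 'cy': 242.89306653183067, 'R': array([[-0.01843104, -0.99970184,  0.01601676],
       [-0.99813924,  0.01746624, -0.05842086],
       [ 0.05812368, -0.01706372, -0.99816355]]), 't': array([0.00369325, 0.50321559, 1.2193063 ])}
{'t': 0.1, 'q': array([-1.22688720e+00,  2.64691024e-01,  1.60525064e+00, -1.00096825e-05,
        1.27370383e+00, -3.68553437e-02]), 'joint_velocities': array([ 7.96867330e-04, -1.34582354e-03, -3.26174348e-03,  1.28408722e-05,
        6.86151416e-04, -6.99758005e-05]), 'tau': array([ 9.36704200e-04, -5.16704750e+01, -3.68590271e+01, -1.04746735e-05,
        6.31075280e-03,  6.57265335e-07]), 'tcp_pos': array([ 0.25064844, -0.62601901,  0.23007049]), 'tcp_rot': array([-3.13954085e+00, -6.60823982e-05,  3.80767338e-01]), 'force': array([-0.36004473, -0.01301993, -1.03095182]), 'torque': array([-0.0334864 ,  0.02774091,  0.01106813]), 'gripper_force': 0.0, 'grip_width': 0.08552142242470473}
```

View pics/side0.png

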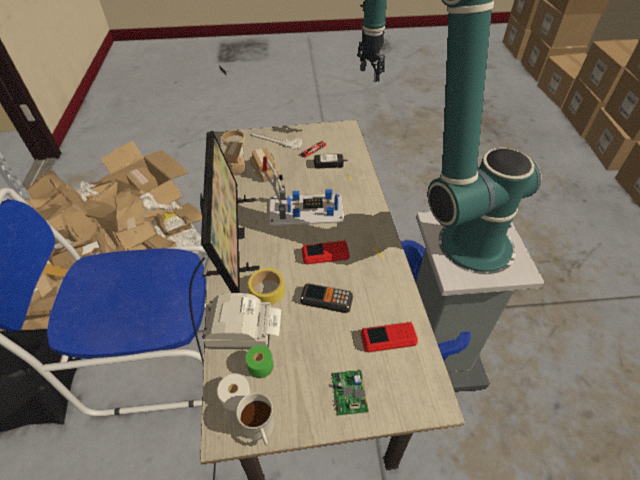

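View pics/top0.png

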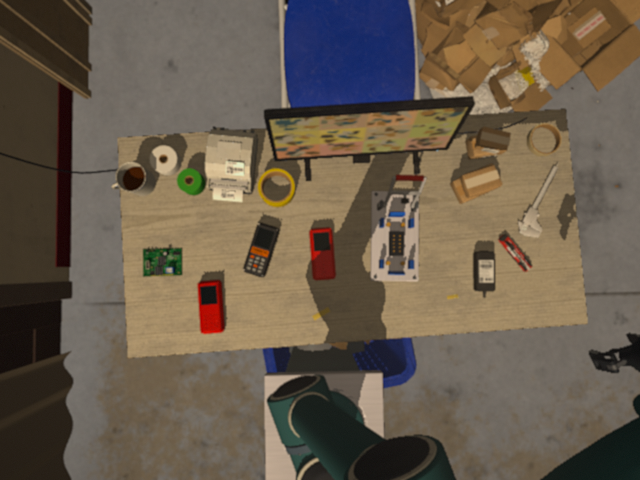

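Top view: the candidates for the tester are the black handheld with orange and grey keys (262,248), red look-alikes (322,253) and (211,306), and a black box with a cable (484,270), which is the power supply. The black keyed one fits the description. The dock is at (397,240), with the clamp's red bar standing open near (408,180). I'll confirm with one enlarged crop.

```bash
python3 - <<'E'
import cv2,numpy as np
t=cv2.imread("pics/top0.png"); s=cv2.imread("pics/side0.png")
def c(i,x,y,w,h,W,H): return cv2.resize(i[y:y+h,x:x+w],(W,H),interpolation=cv2.INTER_CUBIC)
a=np.hstack([c(t,230,205,64,96,200,300),c(t,360,165,80,120,200,300)*1,c(s,290,270,80,60,400,300)])
b=c(s,250,145,107,80,400,300)
b2=c(t,360,165,80,60,400,300)
cv2.imwrite("pics/crop1.png",np.vstack([a,np.hstack([b,b2])]))
E
```

```text
(no output)
```

View pics/crop1.png

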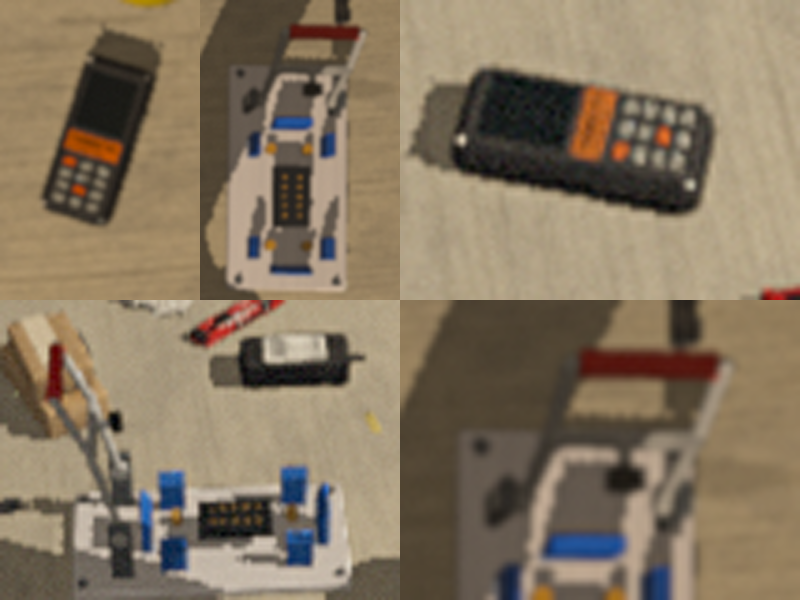

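The crop confirms it: the black device with a screen and orange and grey keys is the tester. The dock shows its six blue guides, the black contact block, and the clamp standing open toward the monitor.

```bash
cat > h.py <<'E'
import cv2,numpy as np
from rig import *
from scipy.optimize import least_squares,minimize
C={n:calibration(n) for n in("side","top")}
def proj(n,X):
    c=C[n]; p=np.atleast_2d(X)@c["R"].T+c["t"]; return np.c_[c["fx"]*p[:,0]/p[:,2]+c["cx"],c["fy"]*p[:,1]/p[:,2]+c["cy"]]
def tri(px):  # {name:(u,v)}
    f=lambda X:np.concatenate([(proj(n,X)[0]-p) for n,p in px.items()])
    r=least_squares(f,[.5,0,.02]); return r.x,np.abs(r.fun).max()
def ray(n,uv,z):
    return least_squares(lambda X:proj(n,[X[0],X[1],z])[0]-uv,[.5,0]).x
def pose(p,P):
    c,s=np.cos(p[3]),np.sin(p[3]); P=np.asarray(P,float); return np.c_[p[0]+c*P[:,0]-s*P[:,1],p[1]+s*P[:,0]+c*P[:,1],p[2]+P[:,2]]
def boxfit(masks,box,p0):
    S=8
    def cost(p):
        e=0
        for n,(m,x,y) in masks.items():
            q=cv2.convexHull(((proj(n,pose(p,box))-[x-.5,y-.5])*S).astype(np.float32))
            g=np.zeros((m.shape[0]*S,m.shape[1]*S),np.uint8); cv2.fillConvexPoly(g,np.round(q).astype(int),255)
            b=cv2.resize(g,m.shape[::-1],interpolation=cv2.INTER_AREA)/255.; e+=np.abs(b-m).sum()/m.sum()
        return e
    best=None
    for k in range(3):
        r=minimize(cost,p0,method="Nelder-Mead",options=dict(initial_simplex=np.vstack([p0]+[np.array(p0)+d for d in np.diag([.01,.01,.008,.08])]),xatol=1e-5,fatol=1e-5)); p0=r.x
    return r.x,r.fun
def boxpts(x0,x1,y0,y1,z0,z1): return [(x,y,z) for x in(x0,x1) for y in(y0,y1) for z in(z0,z1)]
E
cat > m.py <<'E'
from h import *
T=cv2.imread("pics/top0.png"); S=cv2.imread("pics/side0.png")
# tester
masks={}
for n,im,(x,y,w,h) in(("top",T,(236,212,52,70)),("side",S,(292,276,70,44))):
    r=im[y:y+h,x:x+w]; hsv=cv2.cvtColor(r,cv2.COLOR_BGR2HSV); V=hsv[...,2]; 
    m=((V<75)|((hsv[...,1]>170)&(V>120))).astype(np.uint8)
    m=cv2.morphologyEx(m,cv2.MORPH_CLOSE,np.ones((5,5)))
    k,l,st,ce=cv2.connectedComponentsWithStats(m); i=1+st[1:,4].argmax(); m=(l==i).astype(np.uint8)
    cs=cv2.findContours(m,0,2)[0]; hu=cv2.convexHull(max(cs,key=len)); mm=np.zeros_like(m); cv2.fillConvexPoly(mm,hu,1)
    print(n,st[i],ce[i]+[x,y],m.sum(),mm.sum(),cv2.minAreaRect(hu)); masks[n]=(mm.astype(float),x,y)
p0=list(ray("top",(262,248),.014))+[0,0]
c=ray("top",(262,248),.028); p0[3]=np.arctan2(*(ray("top",(267,226),.028)-ray("top",(253,272),.028))[::-1])
print("tester",boxfit(masks,boxpts(-.071,.071,-.032,.032,0,.028),p0))
# blue blobs and block
for n,im,(x,y,w,h) in(("top",T,(365,185,60,100)),("side",S,(262,178,90,50))):
    hsv=cv2.cvtColor(im,cv2.COLOR_BGR2HSV); m=((hsv[...,0]>100)&(hsv[...,0]<125)&(hsv[...,1]>130)).astype(np.uint8)
    k,l,st,ce=cv2.connectedComponentsWithStats(m[y:y+h,x:x+w])
    for i in range(1,k):
        if st[i,4]>5: print(n,"blue",st[i]+[x,y,0,0,0],(ce[i]+[x,y]).round(1))
E
python3 m.py
python3 - <<'E'
import cv2,numpy as np
t=cv2.imread("pics/top0.png"); s=cv2.imread("pics/side0.png")
a=cv2.resize(t[186:286,366:426],(360,600),interpolation=cv2.INTER_CUBIC)
b=cv2.resize(s[170:230,260:350],(440,293),interpolation=cv2.INTER_CUBIC)
c=cv2.resize(s[142:202,260:350],(440,293),interpolation=cv2.INTER_CUBIC)
o=np.zeros((600,800,3),np.uint8); o[:,:360]=a;o[:293,360:]=b;o[307:,360:]=c
cv2.imwrite("pics/crop2.png",o)
E
```

```text
top [   8    6   35   58 1179] [261.21289228 248.81340119] 1179 1268 ((25.75, 35.249996185302734), (23.084625244140625, 55.65608215332031), 18.434947967529297)
side [   8    8   52   29 1030] [325.68446602 298.08932039] 1030 1103 ((33.846153259277344, 21.769229888916016), (50.20573425292969, 21.57277488708496), 11.309932708740234)
tester (array([ 0.49032758,  0.16147713, -0.00839676, -0.3216818 ]), np.float64(0.28409187121657054))
top blue [389 212  16   4  57] [396.6 213.5]
top blue [381 219   2   8  15] [381.5 222.7]
top blue [409 219   4   8  25] [410.9 222.9]
top blue [380 260   3   7  20] [381.  263.2]
top blue [409 261   4   7  28] [410.5 264. ]
top blue [394 273   9   1   9] [398. 273.]
side blue [293 191   6   9  52] [295.5 195. ]
side blue [326 190   6   9  48] [328.2 193.8]
side blue [335 195   3  15  27] [335.7 202. ]
side blue [288 197   3  15  30] [288.6 203.7]
side blue [327 207   7   8  51] [329.7 210.4]
side blue [293 209   7   8  42] [296.  212.2]
```

View pics/crop2.png

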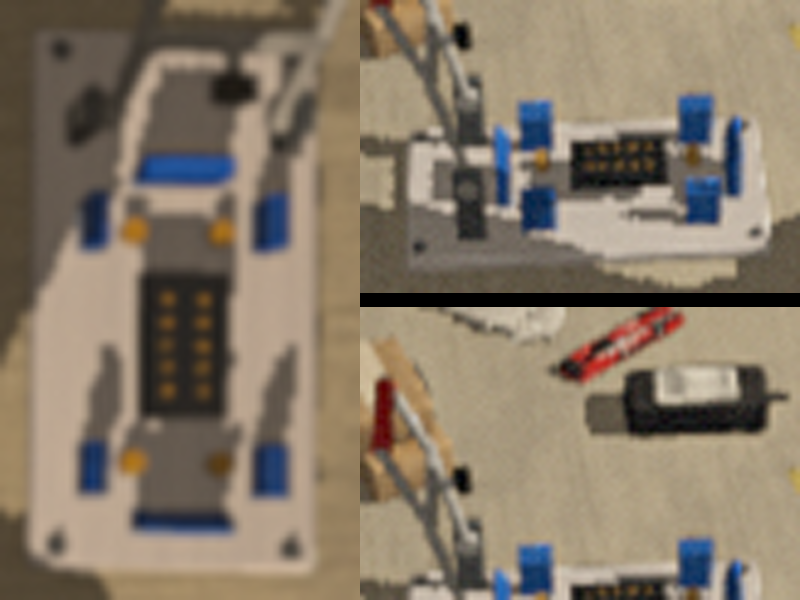

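```bash
cat > d.py <<'E'
from h import *
tp=lambda u,v:np.array([366+(u+.5)/6-.5,186+(v+.5)/6-.5]); sp=lambda u,v:np.array([260+(u-360+.5)/4.889-.5,170+(v+.5)/4.889-.5])
# dock frame: x up in the top image (toward hinge), y left
obs=[]  # (view, pt, model key)
for uv,m in(((35,30),(.145,.065)),((28,560),(-.1,.065)),((312,572),(-.1,-.065))): obs.append(("top",tp(*uv),(*m,.012)))
for uv,m in(((410,133),(.145,-.065)),((409,268),(.145,.065)),((770,247),(-.1,.065)),((757,120),(-.1,-.065))): obs.append(("side",sp(*uv),(*m,.012)))
for uv,m in(((61,48),(1,1)),((56,544),(-1,1)),((289,547),(-1,-1))): obs.append(("top",tp(*uv),("h",)+m))
for uv,m in(((419,246),(1,1)),((753,233),(-1,1))): obs.append(("side",sp(*uv),("h",)+m))
for uv,m in(((381.5,222.7),(1,1)),((410.9,222.9),(1,-1)),((381,263.2),(-1,1)),((410.5,264),(-1,-1))): obs.append(("top",np.array(uv),("g",)+m))
for uv,m in(((296,212.2),(1,1)),((295.5,195),(1,-1)),((329.7,210.4),(-1,1)),((328.2,193.8),(-1,-1))): obs.append(("side",np.array(uv),("g",)+m))
obs.append(("top",tp(182.5,346),("b",0,0))); obs.append(("side",sp(618,162),("b",0,0)))
def res(p):
    r=[]
    for n,uv,m in obs:
        if m[0]=="h": X=(.0225+m[1]*p[4],m[2]*p[5],.012)
        elif m[0]=="g": X=(m[1]*p[6],m[2]*p[7],p[8]+(.0 if n=="top" else p[9]))
        elif m[0]=="b": X=(0,0,p[10])
        else: X=m
        r+=list(proj(n,pose(p,[X]))[0]-uv)
    return np.array(r)
c=ray("top",(396,243.3),.038)
r=least_squares(res,[*c,0,0,.11,.055,.055,.04,.045,0,.038],loss="soft_l1",f_scale=.5)
if __name__=="__main__":
    print(r.x.round(4)); e=res(r.x).reshape(-1,2)
    for o,x in zip(obs,e): print(o[0],o[2],x.round(1))
    b=tri({"top":tp(182.5,346),"side":sp(618,164)}); print("block",b)
    # red bar / tester check
    a={"top":tp(0,0)}
E
python3 d.py
cat >> m.py <<'E'
print("p0",p0)
for z in (0,None):
  for ns in (("top",),("side",)):
    print(ns,boxfit({n:masks[n] for n in ns},boxpts(-.071,.071,-.032,.032,0,.028),p0))
o=[]
p=list(boxfit(masks,boxpts(-.069,.069,-.0305,.0305,0,.028),p0)[0])
print(p)
for n,im in(("top",T),("side",S)):
    m,x,y=masks[n]; k=8; big=cv2.resize(im[y:y+m.shape[0],x:x+m.shape[1]],None,fx=k,fy=k)
    cs=cv2.findContours(cv2.resize(m.astype(np.uint8),None,fx=k,fy=k,interpolation=0),0,2)[0]; cv2.drawContours(big,cs,-1,(0,255,0),1)
    q=cv2.convexHull(((proj(n,pose([p[0],p[1],0,p[3]],boxpts(-.071,.071,-.032,.032,0,.028)))-[x-.5,y-.5])*k).astype(np.float32)); cv2.polylines(big,[q.astype(int)],1,(0,0,255),1); o.append(big)
h=600; o=[cv2.copyMakeBorder(i,0,max(0,h-i.shape[0]),0,0,0) for i in o]; o=cv2.resize(np.hstack(o),(800,492)); cv2.imwrite("pics/ov.png",o)
E
python3 m.py | grep -v blue
```

```text
[ 0.4971 -0.1989 -0.001  -0.0363  0.1114  0.052   0.0545  0.0395  0.0369
 -0.001   0.0357]
top (0.145, 0.065, 0.012) [-0.3 -0.1]
top (-0.1, 0.065, 0.012) [-0.2  1.6]
top (-0.1, -0.065, 0.012) [0.5 0.4]
side (0.145, -0.065, 0.012) [-0.9 -0.4]
side (0.145, 0.065, 0.012) [-1.6 -0.7]
side (-0.1, 0.065, 0.012) [0.  0.4]
side (-0.1, -0.065, 0.012) [-0.8 -0.6]
top ('h', 1, 1) [0.1 1. ]
top ('h', -1, 1) [0.  0.2]
top ('h', -1, -1) [-0.4  0.4]
side ('h', 1, 1) [-0.1  0.7]
side ('h', -1, 1) [-0.2  0.6]
top ('g', 1, 1) [-0.1  0.1]
top ('g', 1, -1) [0.1 0.4]
top ('g', -1, 1) [-0.   0.5]
top ('g', -1, -1) [0.2 0.2]
side ('g', 1, 1) [-0.4 -0.4]
side ('g', 1, -1) [-0.4  0.2]
side ('g', -1, 1) [-0.6 -0. ]
side ('g', -1, -1) [-0.8  0.1]
top ('b', 0, 0) [-0.   0.2]
side ('b', 0, 0) [-0.6 -0. ]
block (array([ 0.49680593, -0.19928342,  0.03261372]), np.float64(0.46592228744015074))
top [   8    6   35   58 1179] [261.21289228 248.81340119] 1179 1268 ((25.75, 35.249996185302734), (23.084625244140625, 55.65608215332031), 18.434947967529297)
side [   8    8   52   29 1030] [325.68446602 298.08932039] 1030 
[... 167 characters left out ...]
16818 ]), np.float64(0.28409187121657054))
p0 [np.float64(0.49234544913014944), np.float64(0.15938276417519315), 0, np.float64(-0.30559696686153504)]
('top',) (array([ 0.49193586,  0.16171003, -0.0106867 , -0.32100553]), np.float64(0.09361044102183459))
('side',) (array([ 0.48069648,  0.09926951, -0.09701691, -0.32586838]), np.float64(0.07923132988462837))
('top',) (array([ 0.49193586,  0.16171003, -0.0106867 , -0.32100553]), np.float64(0.09361044102183459))
('side',) (array([ 0.48069648,  0.09926951, -0.09701691, -0.32586838]), np.float64(0.07923132988462837))
[np.float64(0.488486386866263), np.float64(0.16211877981328499), np.float64(-0.004928708880770263), np.float64(-0.3283076448217223)]
```

View pics/ov.png

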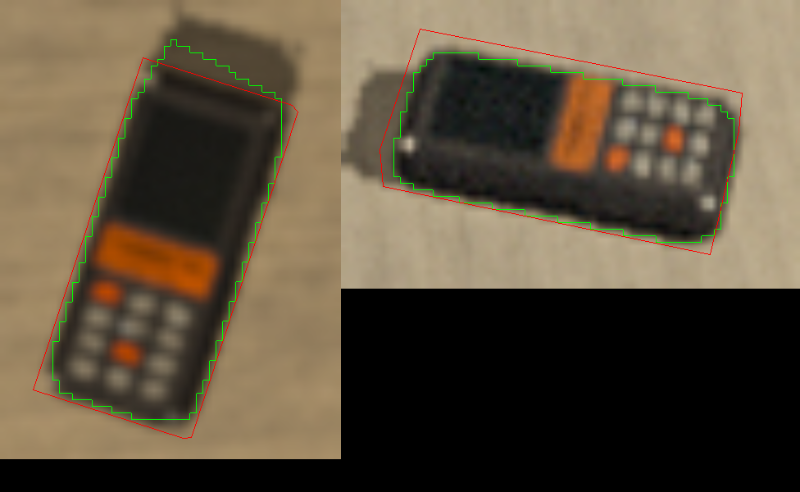

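The overlay shows the measured tester outline (green) against the model box (red). They agree within about 3 mm, at roughly (0.488, 0.162) with yaw −0.32, and the dock is at (0.497, −0.199) with yaw −0.036. Both are within reach, and the dock's heights agree with the text. Next I move over the tester.

```bash
python3 -m inch '[[[0.3,0.985,0,-1.25,1],[0.3,0.985,0,-1.25,1],[0.3,0.985,0,-1.25,1],[0.3,0.985,0,-1.25,1],[0.3,0.985,0,-1.25,1],[0.3,0.985,0,-1.25,1],[0.3,0.985,0,-1.25,1],[0.3,0.985,0,-1.25,1]]]'; python3 -m inch '[[[0.3,0.985,0,-1.25,1],[0.3,0.985,0,-1.25,1],[0.3,0.985,0,-1.25,1],[0.3,0.985,0,-1.25,1],[0.3,0.985,0,-1.25,1],[0.3,0.985,0,-1.25,1],[0.3,0.985,0,-1.25,1],[0.3,0.985,0,-1.25,1]]]'
python3 -m inch '[[[0.3,0.985,0,-1.25,1],[0.3,0.985,0,-1.25,1],[0.3,0.985,0,-1.25,1],[0.3,0.985,0,-1.25,1],[0.3,0.985,0,-1.25,1],[0.3,0.985,0,-1.25,1],[0.3,0.985,0,-1.25,1],[0.3,0.985,0,-1.25,1]]]'; python3 -m inch '[[[0.3,0.985,0,-1.25,1],[0.3,0.985,0,-1.25,1],[0.3,0.985,0,-1.25,1],[0.3,0.985,0,-1.25,1],[0.3,0.985,0,-1.25,1],[0.3,0.985,0,-1.25,1],[0.3,0.985,0,-1.25,1],[0.3,0.985,0,-1.25,1]]]'
```

```text
t: 0.9
tcp_pos: [0.3108, -0.4282, 0.2307]
tcp_rot: [-3.141, 0.0, 0.205]
force: [0.1, 0.6, 0.5]
grip_width: 0.0852
gripper_force: 0.0
t: 1.7
tcp_pos: [0.3707, -0.2314, 0.2308]
tcp_rot: [-3.141, 0.001, 0.031]
force: [0.4, -0.3, -0.5]
grip_width: 0.0852
gripper_force: 0.0
t: 2.5
tcp_pos: [0.4307, -0.0346, 0.2309]
tcp_rot: [3.142, 0.001, -0.144]
force: [0.7, 0.7, 0.8]
grip_width: 0.0852
gripper_force: 0.0
t: 3.3
tcp_pos: [0.4907, 0.1624, 0.2307]
tcp_rot: [3.141, 0.001, -0.318]
force: [0.4, 0.7, 0.1]
grip_width: 0.0855
gripper_force: 0.0
```

```bash
python3 -m inch '[[[-0.1,0,-1,0,1],[0,0,-1,0,1],[0,0,-1,0,1],[0,0,-1,0,1],[0,0,-1,0,1],[0,0,-1,0,1],[0,0,-1,0,1],[0,0,-0.5,0,1]]]'; python3 -m inch '[[[0,0,-0.5,0,1],[0,0,-0.5,0,1],[0,0,-0.4,0,1],[0,0,-0.2,0,1],[0,0,0,0,1]]]'; python3 - <<'E'
from h import *
T=grab_frame("top");S=grab_frame("side")
cv2.imwrite("pics/top1.png",T[:,:,::-1]);cv2.imwrite("pics/side1.png",S[:,:,::-1])
a=cv2.resize(T[195:295,200:320],(400,333)[:2]);b=cv2.resize(S[230:330,270:390],(400,333))
cv2.imwrite("pics/g1.png",np.hstack([a,b])[:,:,::-1])
E
```

```text
t: 4.1
tcp_pos: [0.4862, 0.1608, 0.0411]
tcp_rot: [3.139, 0.004, -0.317]
force: [0.7, 0.3, -0.1]
grip_width: 0.0855
gripper_force: 0.0
t: 4.6
tcp_pos: [0.488, 0.1613, 0.0032]
tcp_rot: [3.141, 0.001, -0.317]
force: [-0.5, -0.5, 0.6]
grip_width: 0.0852
gripper_force: 0.0
```

View pics/g1.png

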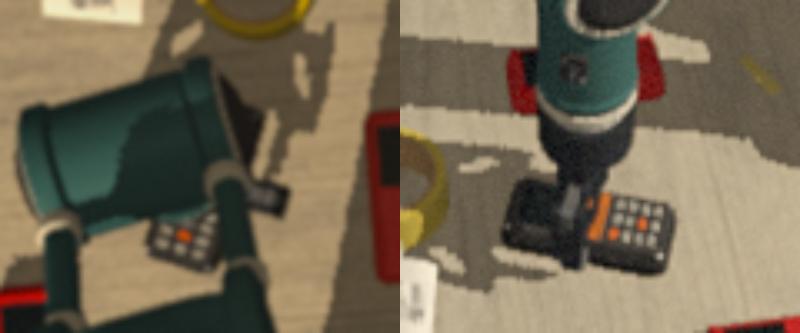

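The fingers straddle the tester with room on both sides: near finger tip at (575,265) in the crop, tester near edge mid at about (585,258). Closing and lifting now.

```bash
python3 -m inch '[[[0,0,0,0,0],[0,0,0,0,0],[0,0,0,0,0],[0,0,0,0,0],[0,0,0,0,0],[0,0,0,0,0],[0,0,0,0,0],[0,0,0,0,0]]]'; python3 -m inch '[[[0,0,0.3,0,0],[0,0,0.6,0,0],[0,0,1,0,0],[0,0,1,0,0],[0,0,1,0,0],[0,0,1,0,0],[0,0,1,0,0],[0,0,0.5,0,0]]]'
```

```text
t: 5.5
tcp_pos: [0.4893, 0.1616, 0.0052]
tcp_rot: [-3.141, -0.002, -0.317]
force: [-1.4, -0.5, 4.8]
grip_width: 0.0618
gripper_force: 64.5
t: 6.3
tcp_pos: [0.4892, 0.1616, 0.1662]
tcp_rot: [-3.14, -0.003, -0.317]
force: [0.7, -0.3, -3.7]
grip_width: 0.0616
gripper_force: 66.7
```

```bash
python3 -m inch '[[[0,-0.5,0,1,0],[0.05,-1,0,1,0],[0.05,-1,0,1,0],[0.05,-1,0,1,0],[0.05,-1,0,1,0],[0,-1,0,1,0],[0,-1,0,1,0],[0,-1,0,1,0]]]'; python3 -m inch '[[[0,-1,0,1,0],[0,-1,0,1,0],[0,-1,0,1,0],[0.05,-1,0,1,0],[0.05,-1,0,1,0],[0,-1,0,1,0],[0,-0.7,0,1,0],[0,-0.3,0,1,0]]]';  python3 -m inch '[[[0,0.1,-0.5,0,0],[0,0,-0.6,0,0],[0,0,-0.6,0,0],[0,0,-0.4,0,0],[0,0,-0.3,0,0],[0,0,0,0,0],[0,0,0,0,0]]]'; python3 - <<'E'
from h import *
T=grab_frame("top");S=grab_frame("side")
cv2.imwrite("pics/top2.png",T[:,:,::-1]);cv2.imwrite("pics/side2.png",S[:,:,::-1])
a=cv2.resize(T[175:295,340:440],(400,480));b=cv2.resize(S[140:240,257:357],(400,400)); b=cv2.copyMakeBorder(b,0,80,0,0,0)
cv2.imwrite("pics/g2.png",np.hstack([a,b])[:,:,::-1]); print(get_obs()["tcp_pos"],get_obs()["tcp_rot"])
E
```

```text
t: 7.1
tcp_pos: [0.4923, -0.027, 0.1628]
tcp_rot: [3.142, 0.002, -0.177]
force: [0.9, 0.0, -3.9]
grip_width: 0.0613
gripper_force: 66.7
t: 7.9
tcp_pos: [0.495, -0.2025, 0.1628]
tcp_rot: [-3.141, 0.002, -0.039]
force: [-0.3, 0.2, -3.4]
grip_width: 0.0616
gripper_force: 66.7
t: 8.6
tcp_pos: [0.4961, -0.1985, 0.1038]
tcp_rot: [-3.142, 0.0, -0.038]
force: [0.9, -0.1, -3.8]
grip_width: 0.0615
gripper_force: 66.7
[ 0.49660023 -0.19887189  0.10457465] [ 3.14101324e+00 -1.45848496e-03 -3.79119494e-02]
```

View pics/g2.png

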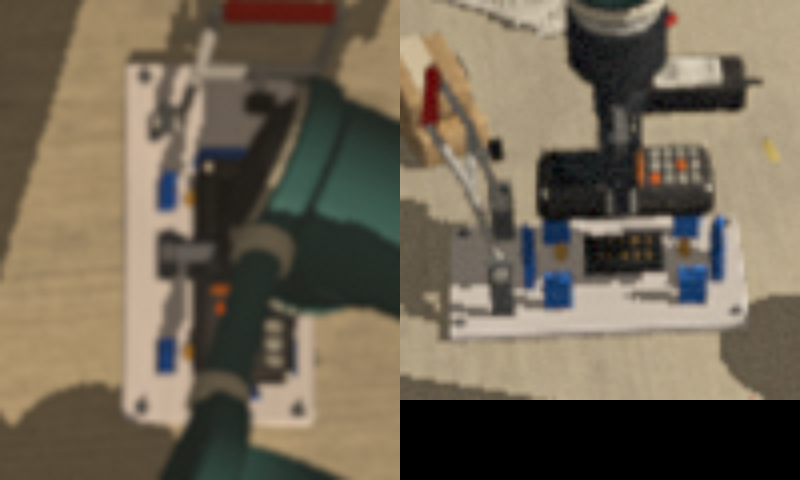

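```bash
python3 - <<'E'
from h import *
S=cv2.imread("pics/side2.png"); V=S.max(2).astype(int)
for r in range(179,194,2):
    row=V[r,386-257+257-130+0:0] if 0 else V[r]
    d=np.where(row[385-257+257-100:0]<70)[0] if 0 else np.where(V[r,285:342]<85)[0]+285
    # subpixel end crossings at 100
    def cross(x0,x1,st):
        for x in range(x0,x1,st):
            if V[r,x]<95: 
                a,b=V[r,x-st],V[r,x]; return x-st+st*(a-95)/(a-b)
    print(r,cross(286,320,1),cross(343,315,-1))
for cx in (0,):
  for z in (.0995,.1275):
    for y in(.032,-.032):
      P=pose([.4966,-.1989,z,-.038],[(-.071,y,0),(.071,y,0)]); print(z,y,proj("side",P).round(1).tolist())
P=pose([.4971,-.1989,0,-.0363],[(.073,0,.053),(-.073,0,.053),(0,0,.038)]); print("guides",proj("side",P).round(1).tolist())
E
```

```text
179 291.57142857142856 333.2391304347826
181 290.7956989247312 333.5151515151515
183 290.7090909090909 334.10869565217394
185 290.70093457943926 333.3
187 290.6818181818182 332.65909090909093
189 290.6607142857143 334.7551020408163
191 290.63392857142856 334.65714285714284
193 290.9113924050633 332.8181818181818
0.0995 0.032 [[334.6, 193.9], [289.5, 195.7]]
0.0995 -0.032 [[333.1, 180.6], [289.4, 182.3]]
0.1275 0.032 [[334.8, 187.2], [289.0, 189.0]]
0.1275 -0.032 [[333.2, 173.9], [288.9, 175.6]]
guides [[289.4, 199.6], [334.0, 197.8], [311.8, 202.0]]
```

The side view has the tester's ends at pixel columns 290.7 and 333.9, with the guides' predicted centre at 311.8. Once the dock fit's own side-view residual is allowed for, the two are aligned to about 1 mm. Now lowering into the mouth.

```bash
python3 -m inch '[[[0.02,0,-0.4,0,0],[0,0,-0.4,0,0],[0,0,-0.4,0,0],[0,0,-0.3,0,0],[0,0,-0.2,0,0],[0,0,0,0,0]]]'; python3 -m inch '[[[0,0,-0.1,0,0],[0,0,-0.1,0,0],[0,0,0,0,0]]]';  python3 -m inch '[[[0,0,-0.1,0,0],[0,0,-0.1,0,0],[0,0,0,0,0]]]'
```

```text
t: 9.3
tcp_pos: [0.4954, -0.1982, 0.0599]
tcp_rot: [-3.141, 0.002, -0.038]
force: [0.8, 0.0, -3.1]
grip_width: 0.0614
gripper_force: 66.7
t: 9.6
tcp_pos: [0.4964, -0.1987, 0.0563]
tcp_rot: [3.142, -0.0, -0.038]
force: [-0.0, 0.1, -2.8]
grip_width: 0.0612
gripper_force: 66.7
t: 9.9
tcp_pos: [0.4965, -0.1987, 0.0511]
tcp_rot: [3.142, -0.0, -0.038]
force: [-0.1, 0.3, -3.3]
grip_width: 0.0612
gripper_force: 66.7
```

```bash
for i in 1; do python3 -m inch '[[[0,0,-0.1,0,0],[0,0,0,0,0]]]'; python3 -m inch '[[[0,0,-0.1,0,0],[0,0,0,0,0]]]';  python3 -m inch '[[[0,0,-0.1,0,0],[0,0,0,0,0]]]'; python3 -m inch '[[[0,0,-0.08,0,0],[0,0,0,0,0]]]'; done | grep -E 't:|pos|rot|force: \['
```

```text
t: 10.1
tcp_pos: [0.4966, -0.1987, 0.0486]
tcp_rot: [3.141, -0.0, -0.038]
force: [0.9, 0.3, -3.6]
t: 10.3
tcp_pos: [0.4966, -0.1987, 0.0461]
tcp_rot: [3.141, -0.0, -0.038]
force: [0.7, 0.1, -3.7]
t: 10.5
tcp_pos: [0.4966, -0.1987, 0.0437]
tcp_rot: [3.142, -0.0, -0.038]
force: [2.4, -0.2, -2.1]
t: 10.7
tcp_pos: [0.4967, -0.1987, 0.0424]
tcp_rot: [3.141, -0.0, -0.038]
force: [-0.1, -0.2, 2.5]
```

```bash
{ python3 -m inch '[[[0,0,-0.05,0,0],[0,0,0,0,0]]]'; python3 -m inch '[[[0,0,-0.05,0,0],[0,0,0,0,0]]]'; python3 -m inch '[[[0,0,-0.05,0,0],[0,0,0,0,0]]]';  python3 -m inch '[[[0,0,-0.05,0,0],[0,0,0,0,0]]]'; } | grep -E 't:|pos|rot|force: \['
```

```text
t: 10.9
tcp_pos: [0.4967, -0.1988, 0.0413]
tcp_rot: [3.141, -0.001, -0.038]
force: [-1.3, 1.8, 4.3]
t: 11.1
tcp_pos: [0.4967, -0.1988, 0.04]
tcp_rot: [3.141, -0.001, -0.038]
force: [-2.3, 0.9, 4.2]
t: 11.3
tcp_pos: [0.4967, -0.1988, 0.0387]
tcp_rot: [3.141, -0.001, -0.038]
force: [-0.4, 1.3, 4.9]
t: 11.5
tcp_pos: [0.4967, -0.1988, 0.0374]
tcp_rot: [3.141, -0.001, -0.038]
force: [-1.9, 1.4, 3.9]
```

Steady drag of about 4 N plus the tester's own weight. I continue in 1.25 mm steps, checking the force after each.

```bash
{ python3 -m inch '[[[0,0,-0.05,0,0],[0,0,0,0,0]]]'; python3 -m inch '[[[0,0,-0.05,0,0],[0,0,0,0,0]]]'; python3 -m inch '[[[0,0,-0.05,0,0],[0,0,0,0,0]]]'; } | grep -E 't:|pos|force: \['
```

```text
t: 11.7
tcp_pos: [0.4967, -0.1988, 0.0361]
tcp_rot: [3.141, -0.001, -0.038]
force: [-1.5, 0.2, 4.6]
t: 11.9
tcp_pos: [0.4967, -0.1987, 0.0348]
tcp_rot: [3.141, -0.001, -0.038]
force: [-0.1, 1.4, 4.6]
t: 12.1
tcp_pos: [0.4967, -0.1987, 0.0335]
tcp_rot: [3.141, -0.001, -0.038]
force: [-0.9, 0.6, 6.0]
```

```bash
{ python3 -m inch '[[[0,0,-0.05,0,0],[0,0,0,0,0]]]'; python3 -m inch '[[[0,0,-0.05,0,0],[0,0,0,0,0]]]'; } | grep -E 't:|pos|force: \['
```

```text
t: 12.3
tcp_pos: [0.4967, -0.1988, 0.0323]
tcp_rot: [3.141, -0.001, -0.038]
force: [-1.4, 1.9, 3.3]
t: 12.5
tcp_pos: [0.4967, -0.1988, 0.031]
tcp_rot: [3.141, -0.001, -0.038]
force: [-0.5, 0.3, 5.4]
```

```bash
{ python3 -m inch '[[[0,0,-0.05,0,0],[0,0,0,0,0]]]'; python3 -m inch '[[[0,0,-0.05,0,0],[0,0,0,0,0]]]'; } | grep -E 't:|pos|force: \['
```

```text
t: 12.7
tcp_pos: [0.4967, -0.1987, 0.0297]
tcp_rot: [3.141, -0.001, -0.038]
force: [-0.9, 0.7, 4.9]
t: 12.9
tcp_pos: [0.4967, -0.1988, 0.029]
tcp_rot: [3.142, -0.0, -0.038]
force: [-2.1, 1.3, 9.4]
```

```bash
{ python3 -m inch '[[[0,0,-0.05,0,0],[0,0,0,0,0]]]'; } | grep -E 't:|pos|force: \['
```

```text
t: 13.1
tcp_pos: [0.4967, -0.1988, 0.0289]
tcp_rot: [3.142, -0.0, -0.038]
force: [-5.9, 2.3, 16.6]
```

```bash
{ python3 -m inch '[[[0,0,-0.05,0,0],[0,0,0,0,0]]]'; } | grep -E 't:|pos|force: \['
```

```text
t: 13.3
tcp_pos: [0.4968, -0.1988, 0.0288]
tcp_rot: [-3.142, 0.0, -0.038]
force: [-9.2, 4.5, 26.1]
```

At TCP z = 0.0288 the tool stops moving while the force climbs from 5 to 26 N. That is the hard stop, about 14 mm below block contact and in the stated 6–25 mm. I relieve the load, then release and rise.

```bash
{ python3 -m inch '[[[0,0,0.05,0,0],[0,0,0.05,0,0],[0,0,0,0,0],[0,0,0,0,0]]]'; python3 -m inch '[[[0,0,0,0,0.85],[0,0,0,0,0.85],[0,0,0,0,0.85],[0,0,0,0,0.85],[0,0,0,0,0.85],[0,0,0,0,1],[0,0,0,0,1],[0,0,0,0,1]]]';  python3 -m inch '[[[0,0,0.1,0,1],[0,0,0.3,0,1],[0,0,0.6,0,1],[0,0,1,0,1],[0,0,1,0,1],[0,0,1,0,1],[0,0,1,0,1],[0,0,1,0,1]]]'; } | grep -E 't:|pos|force|width'
```

```text
t: 13.7
tcp_pos: [0.4967, -0.1988, 0.0289]
tcp_rot: [3.141, -0.0, -0.038]
force: [-2.2, 2.1, 9.7]
grip_width: 0.0615
gripper_force: 68.2
t: 14.5
tcp_pos: [0.4964, -0.1987, 0.028]
tcp_rot: [3.142, -0.0, -0.038]
force: [0.9, 0.2, -0.4]
grip_width: 0.0854
gripper_force: 0.0
t: 15.3
tcp_pos: [0.4966, -0.1987, 0.1808]
tcp_rot: [3.141, -0.002, -0.038]
force: [0.8, 0.4, -0.1]
grip_width: 0.0851
gripper_force: 0.0
```

```bash
python3 - <<'E'
from h import *
D=[.4971,-.1989,0,-.0363]
T=cv2.imread("pics/top0.png");S=cv2.imread("pics/side0.png"); px={}
for n,im,(x,y,w,h) in(("top",T,(385,165,50,30)),("side",S,(255,145,25,35))):
    r=cv2.cvtColor(im[y:y+h,x:x+w],cv2.COLOR_BGR2HSV); m=(((r[...,0]<6)|(r[...,0]>174))&(r[...,1]>150)).astype(np.uint8)
    k,l,st,ce=cv2.connectedComponentsWithStats(m); i=1+st[1:,4].argmax(); px[n]=ce[i]+[x,y]; print(n,st[i],px[n])
X,e=tri(px); print("bar",X,e)
c,s=np.cos(D[3]),np.sin(D[3]); d=X[:2]-D[:2]; xd=c*d[0]+s*d[1]; yd=-s*d[0]+c*d[1]
print("dock",xd,yd,"r",np.hypot(xd-.1,X[2]-.062),"theta",np.pi-np.arctan2(X[2]-.062,xd-.1)-.137)
for th in(1.9,1.8,1.7,1.6,1.2,.9,.6,.4,.2,.13,0):
    f=th+.137; B=pose(D,[(.1-.146*np.cos(f),0,.062+.146*np.sin(f))])[0]; print(th,B.round(4),proj("top",B)[0].round(1),proj("side",B)[0].round(1))
S=grab_frame("side");T=grab_frame("top"); cv2.imwrite("pics/g3.png",np.hstack([cv2.resize(T[165:295,350:450],(400,520)),cv2.resize(S[130:260,255:355],(400,520))])[:,:,::-1])
E
```

```text
top [ 11  10  27   6 111] [408.90990991 177.54954955]
side [ 8 12  4 14 40] [264.35 163.9 ]
bar [ 0.63890036 -0.20287309  0.2050123 ] 0.4480477931562632
dock 0.14185113965712748 0.0011757523536638625 r 0.14901018736100444 theta 1.7184873545137531
1.9 [ 0.6626 -0.2049  0.1924] [408.4 168.9] [256.5 167.2]
1.8 [ 0.6493 -0.2044  0.1983] [408.8 174. ] [260.7 165.5]
1.7 [ 0.6354 -0.2039  0.2029] [409.2 179.6] [265.1 164.1]
1.6 [ 0.6212 -0.2034  0.206 ] [409.4 185.4] [269.8 163.1]
1.2 [ 0.5632 -0.2013  0.204 ] [409.1 210.6] [289.  162.9]
0.9 [ 0.5228 -0.1998  0.1877] [407.5 228.7] [302.6 166.6]
0.6 [ 0.489  -0.1986  0.1601] [405.1 243.9] [313.8 173.2]
0.4 [ 0.4717 -0.198   0.1367] [403.2 251.5] [319.4 178.8]
0.2 [ 0.4593 -0.1975  0.1103] [401.1 256.9] [323.3 185. ]
0.13 [ 0.4563 -0.1974  0.1005] [400.4 258.2] [324.2 187.3]
0 [ 0.4525 -0.1973  0.0819] [399.  259.9] [325.4 191.5]
```

View pics/g3.png

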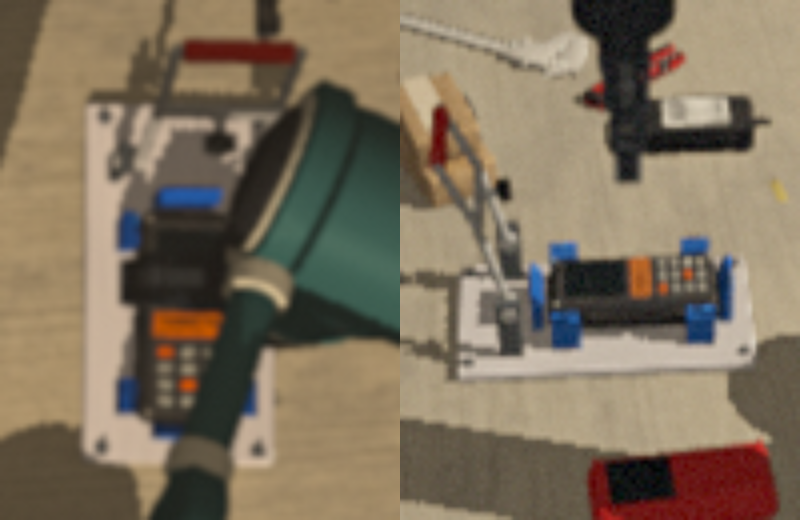

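The tester sits level between the guides, and the clamp still stands open. The bar triangulates to (0.638, −0.203, 0.204), so θ ≈ 1.71. Before reaching behind it I check the clearance to the monitor.

```bash
python3 - <<'E'
from h import *
T=cv2.imread("pics/top0.png");S=cv2.imread("pics/side0.png")
print("bottom corner",tri({"top":(467,142),"side":(239,178)}),"top corner",tri({"top":(473,97),"side":(210,133)}))
cv2.imwrite("pics/mon.png",np.hstack([cv2.resize(T[85:215,380:480],(400,520)),cv2.resize(S[110:240,190:290],(400,520))]))
E
```

```text
bottom corner (array([ 0.77002683, -0.4143788 , -0.01356893]), np.float64(5.390055617041867)) top corner (array([ 0.81463989, -0.35021614,  0.22804375]), np.float64(2.454097259641344))
```

View pics/mon.png

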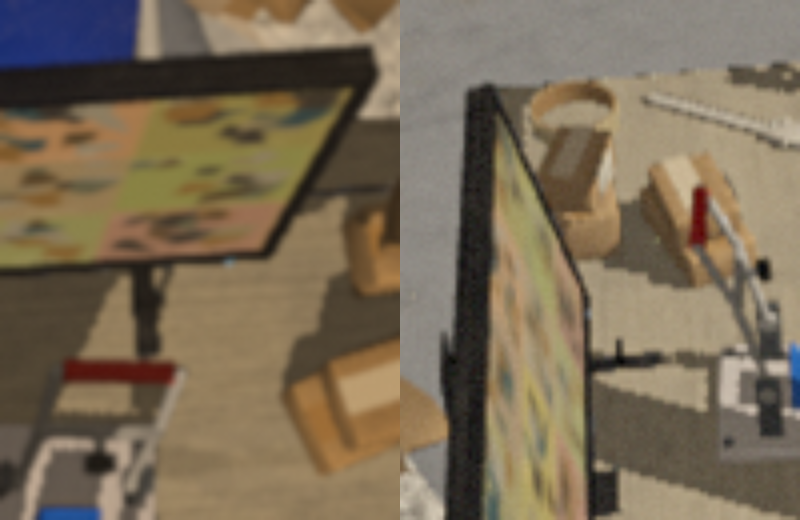

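The monitor's lower right corner is at top (447,149.5) and side (236,184); its upper corner is at top (472,99) and side (212,132). The foot tip is at top (417,172) and side (255,200).

```bash
python3 - <<'E'
from h import *
print("bottom",tri({"top":(447,149.5),"side":(236.3,183.8)}),"top",tri({"top":(472.5,98.8),"side":(212.5,132)}),"foot",tri({"top":(417,172),"side":(255,200)}))
E
```

```text
bottom (array([ 0.75585057, -0.35268545,  0.00565518]), np.float64(0.17977471974296577)) top (array([ 0.80716213, -0.34658924,  0.23427595]), np.float64(3.037633266481919)) foot (array([ 6.92964630e-01, -2.68466139e-01,  5.51944374e-04]), np.float64(1.2317541120228839))
```

The monitor is at x ≥ 0.75 at working height, so there is room. I shut the fingers, rise, pass over the bar and go down behind it.

```bash
{ python3 -m inch '[[[0,0,0.6,0,0],[0,0,0.8,0,0],[0,0,0.8,0,0],[0,0,0.6,0,0],[0,0,0,0,0],[0,0,0,0,0],[0,0,0,0,0]]]'; python3 -m inch '[[[0.6,-0.03,0,0,0],[0.9,-0.03,0,0,0],[1,-0.03,0,0,0],[1,-0.03,0,0,0],[1,-0.03,0,0,0],[1,-0.03,0,0,0],[0.9,-0.02,0,0,0],[0.46,0,0,0,0]]]';  python3 -m inch '[[[0,0,0,0,0],[0,0,-0.5,0,0],[0,0,-0.6,0,0],[0,0,-0.6,0,0],[0,0,-0.5,0,0],[0,0,-0.2,0,0],[0,0,0,0,0]]]'; } | grep -E 't:|pos|force|width'
```

```text
t: 16.1
tcp_pos: [0.4955, -0.1983, 0.2465]
tcp_rot: [-3.141, 0.002, -0.038]
force: [0.7, -0.5, -0.2]
grip_width: 0.0001
gripper_force: 0.0
t: 16.9
tcp_pos: [0.6697, -0.2033, 0.2461]
tcp_rot: [-3.141, 0.001, -0.038]
force: [0.3, -0.4, -0.0]
grip_width: 0.0
gripper_force: 0.0
t: 17.6
tcp_pos: [0.6668, -0.2034, 0.1862]
tcp_rot: [-3.141, 0.003, -0.038]
force: [0.2, -0.1, 1.2]
grip_width: -0.0002
gripper_force: 0.0
```

```bash
{ python3 -m inch '[[[-0.2,0,0,0,0],[-0.3,0,0,0,0],[-0.3,0.01,0,0,0],[-0.3,0.01,0,0,0]]]'; python3 -m inch '[[[-0.4,0.02,0,0,0],[-0.4,0.02,0,0,0],[-0.4,0.02,0,0,0],[-0.4,0.02,0,0,0]]]';  python3 -m inch '[[[-0.4,0.02,0,0,0],[-0.4,0.02,0,0,0],[0,0,0,0,0]]]'; } | grep -E 't:|pos|force'
```

```text
t: 18.0
tcp_pos: [0.6412, -0.2035, 0.1899]
tcp_rot: [3.141, -0.004, -0.038]
force: [3.7, -0.2, 1.0]
gripper_force: 1.4
t: 18.4
tcp_pos: [0.5992, -0.2012, 0.1879]
tcp_rot: [3.141, 0.0, -0.038]
force: [2.7, -0.9, -0.0]
gripper_force: 1.0
t: 18.7
tcp_pos: [0.5782, -0.1998, 0.1873]
tcp_rot: [-3.141, 0.003, -0.039]
force: [0.3, 0.1, -0.1]
gripper_force: 0.0
```

```bash
{ python3 -m inch '[[[-0.2,0.01,-0.05,0,0],[-0.35,0.01,-0.1,0,0],[-0.35,0.01,-0.13,0,0],[-0.35,0.01,-0.14,0,0],[-0.31,0.01,-0.14,0,0]]]'; python3 -m inch '[[[-0.3,0.01,-0.2,0,0],[-0.3,0.01,-0.2,0,0],[-0.3,0.01,-0.22,0,0],[-0.26,0.01,-0.22,0,0],[-0.2,0,-0.24,0,0]]]'; } | grep -E 't:|pos|force'
```

```text
t: 19.2
tcp_pos: [0.5405, -0.1988, 0.1736]
tcp_rot: [-3.142, 0.0, -0.038]
force: [2.5, -0.2, -0.3]
gripper_force: 1.1
t: 19.7
tcp_pos: [0.5067, -0.1978, 0.1465]
tcp_rot: [-3.142, 0.0, -0.038]
force: [1.9, 0.2, 1.2]
gripper_force: 0.7
```

```bash
{ python3 -m inch '[[[0.15,0,0,0,0],[0,0,0.6,0,0],[0,0,0.8,0,0],[0,0,0.8,0,0],[0,0,0,0,0],[0,0,0,0,0]]]'; } | grep -E 't:|pos|force'; cat > bar.py <<'E'
from h import *
D=[.4971,-.1989,0,-.0363]
im=grab_frame("side")[:,:,::-1]; x,y,w,h=255,140,80,60
r=cv2.cvtColor(np.ascontiguousarray(im[y:y+h,x:x+w]),cv2.COLOR_BGR2HSV); m=(((r[...,0]<6)|(r[...,0]>174))&(r[...,1]>150)).astype(np.uint8)
k,l,st,ce=cv2.connectedComponentsWithStats(m)
for i in range(1,k):
    if st[i,4]>8: print(st[i],(ce[i]+[x,y]).round(1))
for th in(.8,.7,.6,.5,.4,.3,.2,.1):
    f=th+.137; B=pose(D,[(.1-.146*np.cos(f),0,.062+.146*np.sin(f))])[0]; print(th,B.round(4),proj("side",B)[0].round(1))
E
python3 bar.py
```

```text
t: 20.3
tcp_pos: [0.5118, -0.1981, 0.2031]
tcp_rot: [3.141, -0.002, -0.038]
force: [-0.0, -0.7, -0.9]
gripper_force: 0.0
[62  2  6  7 19] [319.1 144.5]
[57 24  5 15 58] [314.2 170.9]
0.8 [ 0.5106 -0.1994  0.1796] [306.7 168.5]
0.7 [ 0.4993 -0.199   0.1704] [310.4 170.7]
0.6 [ 0.489  -0.1986  0.1601] [313.8 173.2]
0.5 [ 0.4797 -0.1983  0.1488] [316.8 175.9]
0.4 [ 0.4717 -0.198   0.1367] [319.4 178.8]
0.3 [ 0.4648 -0.1977  0.1238] [321.6 181.8]
0.2 [ 0.4593 -0.1975  0.1103] [323.3 185. ]
0.1 [ 0.4552 -0.1974  0.0963] [324.6 188.2]
```

```bash
{ python3 -m inch '[[[-0.5,0,0,0,0],[-0.6,0,0,0,0],[0,0,-0.4,0,0],[0,0,-0.5,0,0],[0,0,-0.3,0,0],[0,0,-0.1,0,0],[0,0,0,0,0]]]'; python3 -m inch '[[[-0.15,0,-0.2,0,0],[-0.15,0,-0.2,0,0],[-0.15,0,-0.25,0,0],[-0.15,0.01,-0.25,0,0]]]';  python3 -m inch '[[[-0.1,0,-0.2,0,0],[-0.1,0.01,-0.2,0,0],[-0.05,0,-0.2,0,0],[0,0,0,0,0]]]'; } | grep -E 't:|pos|force'; python3 bar.py | head -3
```

```text
t: 21.05
tcp_pos: [0.4833, -0.1977, 0.1687]
tcp_rot: [-3.141, 0.001, -0.038]
force: [0.5, 1.0, 0.7]
gripper_force: 0.0
t: 21.45
tcp_pos: [0.4681, -0.1978, 0.1465]
tcp_rot: [3.141, 0.0, -0.038]
force: [-2.4, -0.8, 2.9]
gripper_force: 1.7
t: 21.85
tcp_pos: [0.462, -0.1972, 0.1309]
tcp_rot: [-3.141, 0.001, -0.038]
force: [0.3, 0.1, 0.4]
gripper_force: 0.0
[48 10 10  7 31] [307.  152.9]
[66 41  4  7 22] [322.6 184.4]
0.8 [ 0.5106 -0.1994  0.1796] [306.7 168.5]
```

```bash
{ python3 -m inch '[[[-0.04,0,-0.1,0,0],[-0.04,0,-0.1,0,0],[-0.03,0,-0.1,0,0]]]'; python3 -m inch '[[[-0.03,0,-0.1,0,0],[0,0,-0.05,0,0]]]'; python3 -m inch '[[[-0.01,0,-0.05,0,0],[-0.01,0,-0.05,0,0]]]'; } | grep -E 't:|pos|force'
```

```text
t: 22.2
tcp_pos: [0.4597, -0.1974, 0.1246]
tcp_rot: [3.142, -0.0, -0.038]
force: [-1.3, 0.1, 1.1]
gripper_force: 1.1
t: 22.4
tcp_pos: [0.4584, -0.1973, 0.1204]
tcp_rot: [-3.141, 0.001, -0.038]
force: [-0.4, 0.2, 2.0]
gripper_force: 1.1
t: 22.6
tcp_pos: [0.4583, -0.1974, 0.1182]
tcp_rot: [-3.142, 0.0, -0.038]
force: [-1.2, 0.1, 2.0]
gripper_force: 1.0
```

```bash
{ python3 -m inch '[[[0,0,-0.05,0,0],[0,0,0,0,0]]]'; python3 -m inch '[[[0,0,-0.05,0,0],[0,0,0,0,0]]]'; } | grep -E 't:|pos|force'
```

```text
t: 22.8
tcp_pos: [0.4584, -0.1974, 0.1168]
tcp_rot: [-3.142, -0.0, -0.038]
force: [-0.1, -0.3, -0.6]
gripper_force: 0.1
t: 23.0
tcp_pos: [0.4584, -0.1974, 0.1156]
tcp_rot: [3.142, -0.0, -0.038]
force: [-1.1, 1.4, -0.2]
gripper_force: 0.3
```

```bash
{ python3 -m inch '[[[0,0,-0.05,0,0],[0,0,0,0,0]]]'; python3 -m inch '[[[0,0,-0.05,0,0],[0,0,0,0,0]]]'; } | grep -E 't:|pos|force'
```

```text
t: 23.2
tcp_pos: [0.4584, -0.1974, 0.1144]
tcp_rot: [3.142, -0.0, -0.038]
force: [-0.5, 0.1, 1.2]
gripper_force: 0.4
t: 23.4
tcp_pos: [0.4584, -0.1974, 0.1131]
tcp_rot: [3.142, 0.0, -0.038]
force: [-1.2, -0.4, -0.1]
gripper_force: 0.4
```

```bash
{ python3 -m inch '[[[0,0,-0.05,0,0],[0,0,0,0,0]]]'; } | grep -E 't:|pos|force'
```

```text
t: 23.6
tcp_pos: [0.4584, -0.1974, 0.1119]
tcp_rot: [-3.142, 0.0, -0.038]
force: [-0.0, -0.0, -0.0]
gripper_force: 0.3
```

```bash
{ python3 -m inch '[[[0,0,-0.05,0,0],[0,0,0,0,0]]]'; } | grep -E 't:|pos|force'
```

```text
t: 23.8
tcp_pos: [0.4583, -0.1974, 0.1106]
tcp_rot: [-3.142, 0.0, -0.038]
force: [-0.0, -0.2, -0.0]
gripper_force: 0.3
```

```bash
{ python3 -m inch '[[[0,0,-0.05,0,0],[0,0,0,0,0]]]'; } | grep -E 't:|pos|force'
```

```text
t: 24.0
tcp_pos: [0.4583, -0.1974, 0.1094]
tcp_rot: [-3.142, 0.0, -0.038]
force: [-0.2, 0.2, 1.1]
gripper_force: 0.5
```

```bash
{ python3 -m inch '[[[0,0,-0.05,0,0],[0,0,0,0,0]]]'; } | grep -E 't:|pos|force'
```

```text
t: 24.2
tcp_pos: [0.4582, -0.1974, 0.1087]
tcp_rot: [-3.142, 0.001, -0.038]
force: [-3.4, -0.0, 5.4]
gripper_force: 2.8
```

```bash
{ python3 -m inch '[[[0,0,-0.05,0,0],[0,0,0,0,0]]]'; } | grep -E 't:|pos|force'
```

```text
t: 24.4
tcp_pos: [0.4582, -0.1975, 0.1084]
tcp_rot: [-3.142, 0.001, -0.038]
force: [-6.0, 1.7, 12.0]
gripper_force: 5.8
```

The pad bears: the force rises to 12 N at TCP z = 0.1084, close to the predicted 0.1075. I ease off, rise clear, and check.

```bash
{ python3 -m inch '[[[0,0,0.05,0,0],[0,0,0.05,0,0],[0,0,0.2,0,0],[0,0,0.6,0,0],[0,0,1,0,0],[0,0,1,0,0],[0,0,1,0,0],[0,0,0.6,0,0]]]'; python3 -m inch '[[[-0.5,0.5,0.5,0,0],[-0.5,1,0.5,0,0],[-0.5,1,0,0,0],[0,1,0,0,0],[0,1,0,0,0],[0,0.5,0,0,0],[0,0,0,0,0],[0,0,0,0,0]]]'; } | grep -E 't:|pos|force'; python3 bar.py | head -4;  python3 - <<'E'
from h import *
S=grab_frame("side");T=grab_frame("top"); cv2.imwrite("pics/fin.png",np.hstack([cv2.resize(T[165:295,350:450],(400,520)),cv2.resize(S[130:260,255:355],(400,520))])[:,:,::-1])
E
```

```text
t: 25.2
tcp_pos: [0.4594, -0.1978, 0.2218]
tcp_rot: [3.141, -0.003, -0.038]
force: [-0.3, -0.7, 0.8]
gripper_force: 0.0
t: 26.0
tcp_pos: [0.421, -0.0727, 0.2444]
tcp_rot: [3.141, 0.0, -0.037]
force: [0.1, 0.1, 0.2]
gripper_force: 0.0
[62  2  6  7 17] [319.1 144.6]
[46 10 12  7 36] [306.5 153. ]
[68 40  5 13 44] [324.9 185.9]
0.8 [ 0.5106 -0.1994  0.1796] [306.7 168.5]
```

View pics/fin.png

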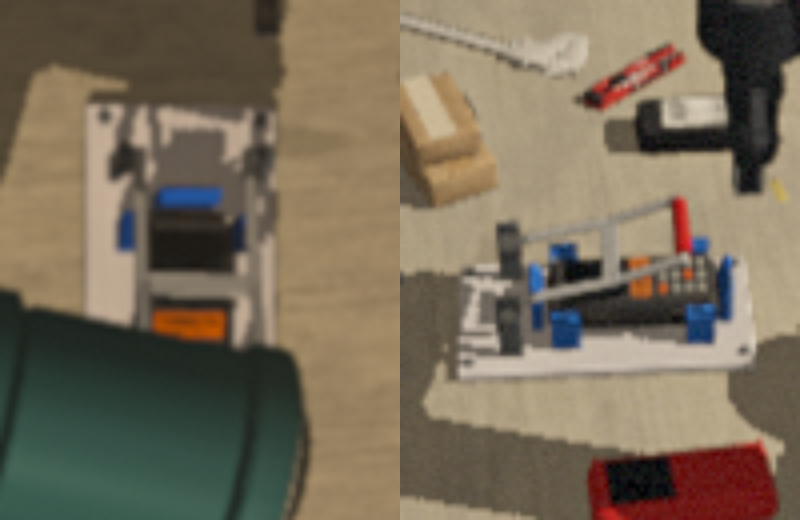

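The clamp is closed over the seated tester, with the red bar at crop (682,225) and the cross strip over the tester's screen. The arm is clear of everything.

```bash
python3 -c "
from rig import *
print(close_job())"
```

```text
the job is handed in; nothing more can be done
None
```

The tester is seated on the stop (force rose to 26 N at the wrist, tool halted), the clamp's pad bears on it (12 N at the bar), the arm is clear, and the job was handed in at about 26 s; no verdict was returned.

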